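Unhook the tyre lever and lay it level in its rest

ROBOT

A 6-joint arm with a two-finger parallel gripper is mounted at the origin on the work surface. World frame = base frame: x ahead of the robot, y to its left, z up, the work surface at z = 0. Lengths are in m, angles in rad, forces in N, time in s.
With the tool pointing down it reaches from about 0.3 to 0.875 m from the base axis. Payload 6.4 kg.
Tool frame: the origin (TCP) lies midway between the tips of the shut fingers; the grasp point (between the pads) lies 19 mm behind it (ctrl.pinch_z is the distance from the TCP to the grasp point, in m); z points along the fingers, y is the line along which they close (so a half turn about z gives the same grasp; the last joint's range is limited). The gripper opens to 85 mm and grips with 20 to 120 N. Pads are 22 mm wide; open, the fingers measure 114 mm over their backs; the gripper's body (76 mm by 85 mm) begins 54 mm behind the grasp point. The pads swing forward as they close: fully open they stand 13 mm farther back than shut.
Start: joints at [0.963, 0.181, 1.607, -0, 1.354, -0.206], TCP at [0.225, 0.529, 0.196] pointing down, gripper open.
Joint ranges: [-2.99, 2.99], [-0.89, 2.07], [0.3, 2.58], [-1.14, 4.28], [0, 2.63], [-3.12, 3.12]. Speed limits (rad/s): [2.57, 2.57, 3.01, 3.14, 3.14, 3.14].

INTERFACE

Orientations are given as a unit quaternion [w, x, y, z].
In Python, from bench import ctrl gives the robot as it stands.
- The arm moves only by the tool apply_moves, never from a script. Its argument "moves" is a list of rows, each an object with "jaw": the opening, from 0 (shut) to 1 (fully open); "offset": the shift along the tool's x, y, z in mm, a list of three; "rot": the turn, a rotation vector about the tool's x, y, z in degrees, a list of three. In form: [{"jaw": jaw, "offset": [dx, dy, dz], "rot": [ax, ay, az]}, ...]. A call has exactly 5 rows; each row shifts and turns the commanded pose from where the row before left it, along the tool's axes as they then stand; what a row does not reach is not made up. A row lasts 1/8 s, in which the tool goes at most 62.5 mm and 10.7 degrees, less where a joint would pass 70% of its speed; a pose out of reach is approached as far as the arm can. A call is refused whole if a number of a shift passes 62.5 or a number of a turn 10.7, either way. A call with a gripper value outside its range is refused whole. The fingers move at their own pace and stop on an object; the grip force is fixed at half the most. Time passes only in rows, so rows that do not move let the fingers close, or fill a call up. It gives the time, the measured TCP pose, the force, the opening and the grip force at its end, in the units of the state.
- ctrl.get_obs(): the state, without advancing time (a new reading comes with each control period).
- ctrl.camera(name): name is "side" or "top"; returns (picture, depth): 420x560x3 uint8, red, green, blue; 420x560 float32, m along the optical axis (not along the pixel's ray), 0 where there is no reading.
- ctrl.camera_params(name): a dict with "K" (3x3 intrinsics, pixels), "cam_to_world" (4x4, takes a point from camera to world coordinates). Camera axes: x right, y down, z forward; pixel columns grow to the right and rows downward; lengths in m; the calibration is good to about 2 mm. A picture is of the moment at which its call begins. camera_params takes no time and is no camera call.
- ctrl.hand_in(): hands the job in; it is judged then, once.
Trained networks look in the newest picture that a camera, given by its name, has taken for a name from the list of things; names that differ only in an ending like _2 or _b are one class to them, and where a whole thing is asked for, a point or a joint stands for the part that bears it (a point fixed in the world has none). Each returns a list of dicts, best first, with "score" (0 to 1); they miss things now and then, are a little off and sometimes report something else, mostly with a low value. They report only what shows in the picture. A call takes as long as a camera call. They do not tell look-alikes from the thing itself.
- ctrl.outline_of(camera, target): "region" (420x560 bool, what is visible of it) and "position" ([column, row] in pixels, amid what is visible of it).
The state is a dict: "time_s": time; "q": joint angles; "dq": joint speeds; "joint_efforts": joint torques, N m; "eef_pos": TCP position; "eef_rot": TCP orientation; "wrist_force": force on the tool from outside, world axes, zero at the start; "torque": the same for the moment, N m; "opening": opening from 0.0 (shut) to 1.0 (fully open); "grasp_force": force on a finger pad.
Only numpy, scipy, OpenCV 4.12 (cv2) and the standard library are available. Lean on these libraries where they do the work, as an engineer would, in place of code of your own. Each camera call takes 0.05 s, during which the arm holds its last target. There are 200 camera calls.

TASK

Take the orange-handled tyre lever off the deep upturned hook, lifting it past the hook's tip before you draw it away and without dragging on the hook. Keeping hold of it, press its blade end gently on the bare black mat to swing it over in your grip, then lay it flat along the blue tool rest, down in both notches and roughly centred lengthways (either way round), and let go. Do not drop it, and leave everything else where it is.

Things in the scene. Friction and masses are not known exactly. Their poses are not given: they have to be found in the camera images.
- lever_mid (a point): The tyre lever's centre, 100 mm from either end. Axes: z along the lever towards the handle end, y across its width, x through its thickness. At the start it hangs upright (z up, x along the hook's x), the slot's upper end resting on the hook, blade end about 34 mm above the table.
- lever_tip (a point): Centre of the lever's blade end face; axes as lever_mid, 100 mm from it along -z.
- lever_grip (a point): Point in the handle at the upper end of the slot, 12 mm below the handle end, 88 mm from lever_mid along +z; same axes. Can be pinched here from above across the 30 mm width, a finger each side of the hook. A pinch of 20 to 60 N carries the lever, yet lets it turn about the line between the fingers when its far end is pushed with a few newtons.
- lever: The whole tyre lever, loose, about 150 g; origin at the blade end, axes as lever_mid. Flat bar 200 x 12 mm thick: steel blade 24 mm wide over the first 104 mm, then an orange handle 30 mm wide with a slot through it along x, 18 mm wide and 64 mm long, from 124 to 188 mm from the blade end; the last 12 mm is a solid cross-bar.
- hook_seat (a point): Top of the hook's 8 mm round bar where the lever hangs, 222 mm above the table. Axes: z up; the hook opens towards -x (roughly to the robot): the bar turns up there, its tip at x = -34 mm (outer face -38 mm), 36 mm above this point. A lever lifted by 36 to 56 mm (slot less bar) can be drawn level along -x past the tip.
- hook: The whole hook stand, grey and steel, fixed; origin on the table straight below hook_seat, same axes. Its post stands at x = +60 mm, 22 mm thick, and ends 17 mm above hook_seat; the foot plate spans x -50 to +90 mm, y +-50 mm, 14 mm high.
- rest_seat (a point): Centre of the blue tool rest at the height of its notch floors, 45 mm above the table; x runs along the rest (the way the lever lies), z up. The lever lies flat across both notch floors, its centre then 6 mm above this point and 50 mm of it beyond the brackets' middles at either end.
- rest: The whole blue tool rest, fixed; origin on the table below rest_seat, same axes. Two brackets at x = +-50 mm, each 10 mm thick along x, with a notch 40 mm wide along y between prongs that are 10 mm thick and rise 21 mm above the notch floor. Foot plate 130 by 90 mm, 8 mm high.
- mat: Black foam-backed rubber mat, fixed, let into the worktop between the hook stand and the rest: 240 mm along its x, 90 mm along its y, 20 mm thick, its top 8 to 20 mm above the worktop (differs each time). Origin at the centre of its underside, so the top is 20 mm above the origin. It is springy: it gives about 1 mm for each 2 N pressed on it, up to 12 mm. Bare and grippy.
- battery: Bystander: grey and black battery, 150 x 98 x 102 mm, 3.6 kg; origin under its centre.
- charger: Bystander: black charger brick 150 x 85 x 50 mm; origin under its centre.
- carton: Bystander: brown carton 140 x 110 x 100 mm; origin under its centre.
- castor: Bystander: small black tyre on a grey hub lying flat, 200 mm across, 74 mm high; origin under its centre.
- tape_roll: Bystander: yellow tape roll lying flat, 90 mm across, 25 mm high; origin under its centre.
- spray_can: Bystander: white can with a red cap, 60 mm across, 160 mm high; origin under its centre.
- screwdriver: Bystander: screwdriver lying on the table; origin under its middle.
Things that resemble listed ones, but are neither listed nor needed, are in the scene too. There is more than one size of the lever; the one meant has the size given above.

How it is judged:
By the outcome, as a careful person would: the job done as asked, in the order asked, and still so for the second after the job is handed in, with the robot touching nothing.
It also fails if it takes over 67 s, if anything falls off the work surface, if the arm or the gripper's body presses on something with over 40 N, if the wrist force passes 120 N, or if a joint passes its speed limit or range.

## Working session

There is one attempt and no reset: what is moved stays moved. The work goes in short steps, Python scripts to look and compute and a tool call to move; the robot and the scene stay as the last step left them, time stands still between calls to the robot, and variables do not carry over. Pictures are saved under pics/ and viewed, at most 13 in all, crops included, and the job is handed in when it is done.

Besides the shell and the picture viewer there is one more tool, called after "Emit:" by a JSON object that holds its "api" and its "payload", one argument or row to a line. apply_moves: Moves the arm, as the interface text tells. Its arguments: {"type":"object","properties":{"moves":{"type":"array"}},"required":["moves"]}

```bash
mkdir -p pics; ls; cat > h.py <<'E'
from bench import ctrl
import numpy as np, cv2
def grab(n):
    im,d=ctrl.camera(n); p=ctrl.camera_params(n); return im,d,p
def world(d,p,uv=None):
    K=p["K"];T=p["cam_to_world"];h,w=d.shape
    u,v=np.meshgrid(np.arange(w),np.arange(h))
    P=np.stack([(u-K[0][2])/K[0][0]*d,(v-K[1][2])/K[1][1]*d,d],-1)
    return P@np.array(T)[:3,:3].T+np.array(T)[:3,3]
E
python3 - <<'E'
from h import *
for n in("side","top"):
    im,d,p=grab(n); cv2.imwrite(f"pics/{n}0.png",im[...,::-1]); np.savez(f"{n}0.npz",im=im,d=d,K=p["K"],T=p["cam_to_world"])
    print(n,np.round(p["K"],1).tolist(),np.round(p["cam_to_world"],3).tolist())
print(ctrl.get_obs(),ctrl.pinch_z)
E
```

```text
pics
side [[379.6, 0.0, 287.1], [0.0, 379.6, 209.4], [0.0, 0.0, 1.0]] [[-0.934, -0.188, 0.302, 0.174], [-0.356, 0.527, -0.772, 0.836], [-0.014, -0.829, -0.56, 0.752], [0.0, 0.0, 0.0, 1.0]]
top [[534.5, 0.0, 277.1], [0.0, 534.5, 199.8], [0.0, 0.0, 1.0]] [[-0.029, -0.982, 0.187, 0.218], [-0.999, 0.025, -0.023, 0.02], [0.018, -0.187, -0.982, 1.646], [0.0, 0.0, 0.0, 1.0]]
{'time_s': 0.1, 'q': array([ 9.62717578e-01,  1.81497603e-01,  1.60790157e+00, -6.53586428e-07,
        1.35382002e+00, -2.06282103e-01]), 'dq': array([-1.66128608e-04, -1.73387680e-03, -3.81521807e-03,  3.27366893e-04,
       -9.97030878e-05, -2.93071798e-04]), 'joint_efforts': array([ 5.96501686e-04, -4.45872509e+01, -3.52244568e+01, -2.64340233e-04,
        4.16703610e-03, -1.09945418e-05]), 'eef_pos': array([0.22451592, 0.52875019, 0.19546006]), 'eef_rot': array([-3.21779431e-04,  1.99549532e-01,  9.79887403e-01, -7.46903643e-04]), 'wrist_force': array([ 0.46438412, -0.52483503, -0.24656976]), 'torque': array([-0.00853004, -0.01627465, -0.00409094]), 'grasp_force': 0.0, 'opening': 0.9998420124167682} 0.0187
```

View pics/side0.png

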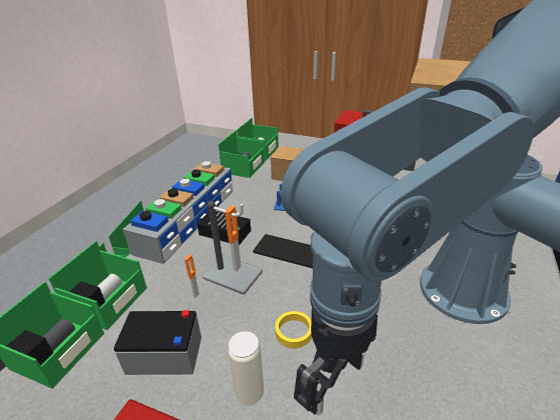

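View pics/top0.png

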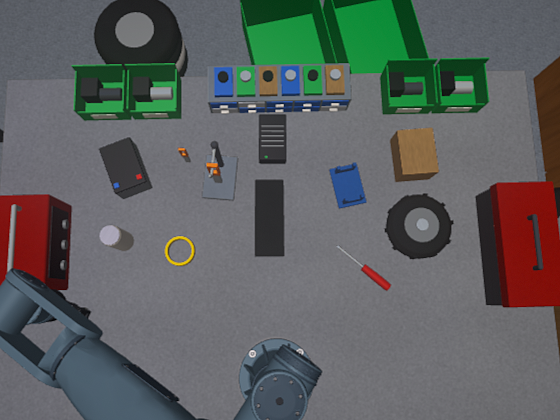

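The side view shows two orange levers: one on the hook stand at (232,225) and a smaller one standing free at (190,268). The same two are at (212,165) and (183,153) in the top view. The one on the grey hook stand fits the description. The mat is at top (269,218) and the blue rest at top (347,185). Next I'll measure these and make one enlarged crop.

```bash
python3 - <<'E'
from h import *
D={}
for n in("side","top"):
    z=np.load(f"{n}0.npz"); W=world(z["d"].astype(float),dict(K=z["K"],cam_to_world=z["T"])); D[n]=(z["im"],z["d"],W)
def rect(pts): 
    r=cv2.minAreaRect((pts[:,:2]*1000).astype(np.float32)); return [np.round(x,1) for x in r]
for n,(im,d,W) in D.items():
    hsv=cv2.cvtColor(im,cv2.COLOR_RGB2HSV); ok=d>0
    org=(hsv[...,0]<16)&(hsv[...,1]>170)&(hsv[...,2]>120)&ok&(hsv[...,0]>4)
    N,L,S,C=cv2.connectedComponentsWithStats(org.astype(np.uint8))
    for i in range(1,N):
        if S[i,4]>12:
            P=W[L==i]; print(n,"orange",S[i].tolist(),np.round(np.percentile(P,[2,50,98],0),3).tolist())
    ctrl.camera(n)
    for t in("lever","hook","mat","rest","battery"):
        for r in ctrl.outline_of(n,t)[:3]:
            m=r["region"]&ok; P=W[m]
            if len(P)<10: continue
            print(n,t,round(r["score"],2),np.round(r["position"]),len(P),np.round(np.percentile(P,[2,50,98],0),3).tolist())
            if n=="top" and t in("hook","mat","rest"):
                zs=P[:,2]; zz=dict(hook=(.008,.02),mat=(0,.03),rest=(.004,.015))[t]
                Q=P[(zs>zz[0])&(zs<zz[1])]; print("  rect",rect(Q),np.median(Q[:,2]).round(4), len(Q)); 
                if t=="rest": print("  hi",rect(P[zs>.03]))
    t=im
a=cv2.resize(D["top"][0][125:215,165:255],None,fx=6,fy=6,interpolation=cv2.INTER_CUBIC)
im=D["side"][0][180:310,170:270]; b=cv2.resize(im,(415,540),interpolation=cv2.INTER_CUBIC)
cv2.imwrite("pics/crop1.png",np.hstack([a[:,:380],b])[...,::-1])
E
```

```text
side orange [225, 206, 14, 38, 312] [[0.581, 0.008, 0.05], [0.586, 0.172, 0.18], [0.687, 0.18, 0.234]]
side orange [185, 255, 10, 24, 113] [[0.658, 0.254, 0.075], [0.662, 0.266, 0.102], [0.667, 0.273, 0.136]]
side lever 0.93 [232. 235.] 532 [[0.581, 0.151, 0.045], [0.584, 0.171, 0.153], [0.594, 0.18, 0.234]]
side lever 0.59 [277. 159.] 632 [[0.627, -0.488, 0.006], [0.679, -0.389, 0.093], [0.716, -0.38, 0.102]]
side lever 0.56 [192. 275.] 337 [[0.657, 0.157, -0.002], [0.661, 0.263, 0.067], [0.759, 0.273, 0.136]]
side hook 0.6 [222. 268.] 1838 [[0.537, 0.04, 0.002], [0.623, 0.165, 0.014], [0.697, 0.214, 0.237]]
side mat 0.57 [288. 253.] 1218 [[0.416, -0.034, 0.001], [0.503, 0.019, 0.008], [0.591, 0.055, 0.011]]
side battery 0.94 [162. 342.] 4893 [[0.548, 0.387, 0.006], [0.615, 0.467, 0.092], [0.697, 0.513, 0.097]]
side battery 0.36 [233. 236.] 522 [[0.581, 0.151, 0.04], [0.584, 0.172, 0.146], [0.594, 0.18, 0.234]]
top orange [178, 148, 7, 3, 15] [[0.66, 0.252, 0.037], [0.663, 0.259, 0.136], [0.693, 0.285, 0.141]]
top orange [207, 163, 11, 5, 42] [[0.583, 0.148, 0.227], [0.587, 0.161, 0
[... 711 characters left out ...]
1, -0.035, 0.002], [0.472, 0.008, 0.01], [0.589, 0.052, 0.018]]
  rect [array([474.9,   9.2]), array([ 92.5, 239.2]), np.float64(89.3)] 0.01 2205
top rest 0.91 [349. 186.] 1116 [[0.51, -0.286, 0.002], [0.572, -0.239, 0.011], [0.625, -0.194, 0.068]]
  rect [array([ 572. , -241.7]), array([128.1,  91.1]), np.float64(11.5)] 0.0096 725
  hi [array([ 570.5, -241.1]), array([110.7,  61.2]), np.float64(11.0)]
top battery 0.75 [124. 170.] 1993 [[0.551, 0.376, 0.014], [0.622, 0.432, 0.094], [0.705, 0.496, 0.103]]
top battery 0.37 [224. 177.] 1313 [[0.538, 0.108, 0.003], [0.598, 0.15, 0.016], [0.672, 0.208, 0.237]]
top battery 0.32 [418. 152.] 2251 [[0.581, -0.499, 0.003], [0.644, -0.434, 0.1], [0.72, -0.387, 0.108]]
  return _methods._mean(a, axis=axis, dtype=dtype,
  ret = ret.dtype.type(ret / rcount)
```

View pics/crop1.png

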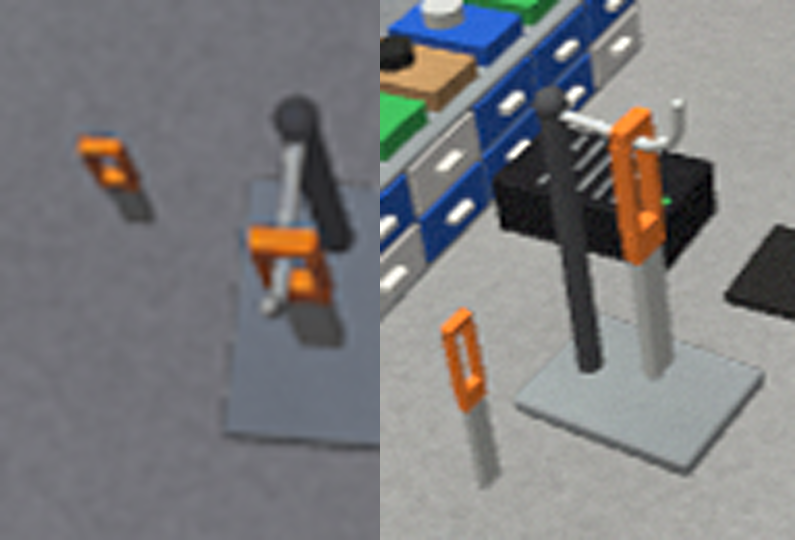

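The crop confirms it: the lever on the deep hook has its top at z≈0.234 m, as described. The other is a smaller lever that reaches only to z≈0.14. From the foot plate I get the hook origin at (0.587, 0.161) with x at -5.9°. The rest is at (0.572, -0.242) with x at 11.5°, and the mat top is at 0.010. I'll write a move planner next.

```bash
cat >> h.py <<'E'
from scipy.spatial.transform import Rotation as Ro
np.set_printoptions(suppress=True)
def pose():
    o=ctrl.get_obs(); return o["eef_pos"],Ro.from_quat(o["eef_rot"],scalar_first=True)
def tool(az,tilt):
    "tool x heading az (deg, world), z down, then tilted about tool y"
    c,s=np.cos(np.radians(az)),np.sin(np.radians(az))
    return Ro.from_matrix(np.array([[c,s,0],[s,-c,0],[0,0,-1]]).T)*Ro.from_euler("y",tilt,degrees=True)
def plan(way,start=None):
    "way: list of (grasp point, Rotation); each one row; prints rows in tool axes"
    p,R=start or pose(); pz=ctrl.pinch_z
    for g,R2 in way:
        p2=np.array(g)+pz*R2.as_matrix()[:,2]
        print((R.inv().apply(p2-p)*1000).round(1),np.degrees((R.inv()*R2).as_rotvec()).round(2)); p,R=p2,R2
def lin(g,R2,n):
    p,R=pose(); g0=p-ctrl.pinch_z*R.as_matrix()[:,2]; dv=(R.inv()*R2).as_rotvec()
    return [(g0+(np.array(g)-g0)*k/n,R*Ro.from_rotvec(dv*k/n)) for k in range(1,n+1)]
E
python3 - <<'E'
from h import *
H=tool(174.1,0)
p,R=pose();
w=lin([.2245,.5288,.34],H,5); plan(w)
print(); q=w[-1]
st=(np.array(q[0])+ctrl.pinch_z*np.array([0,0,-1]),H)
g1=np.array([.5875,.161,.33]); plan([(q[0]+(g1-q[0])*k/10,H) for k in range(1,3)],st)
E
```

```text
[  0.   -0.1 -25. ] [ 0.    0.   -3.42]
[  0.   -0.1 -25. ] [ 0.    0.   -3.42]
[  0.   -0.1 -25. ] [ 0.    0.   -3.42]
[  0.1  -0.1 -25. ] [ 0.    0.   -3.42]
[  0.1  -0.1 -25. ] [ 0.    0.   -3.42]

[-39.9 -32.9   1. ] [0. 0. 0.]
[-39.9 -32.9   1. ] [0. 0. 0.]
```

Emit:
{"api": "apply_moves", "payload": {
  "moves": [
    {"jaw": 1,"offset": [0,0,-25],"rot": [0,0,-3.4]},
    {"jaw": 1,"offset": [0,0,-25],"rot": [0,0,-3.4]},
    {"jaw": 1,"offset": [0,0,-25],"rot": [0,0,-3.4]},
    {"jaw": 1,"offset": [0,0,-25],"rot": [0,0,-3.4]},
    {"jaw": 1,"offset": [0,0,-25],"rot": [0,0,-3.4]}
  ]
}}

```text
time_s: 1.32
eef_pos: [0.2248, 0.5292, 0.3222]
eef_rot: [0.0, 0.052, 0.999, 0.0]
wrist_force: [-1.0, 0.1, -0.3]
opening: 1.003
grasp_force: 0.0
```

Emit:
{"api": "apply_moves", "payload": {
  "moves": [
    {"jaw": 1,"offset": [-40,-33,1],"rot": [0,0,0]},
    {"jaw": 1,"offset": [-40,-33,1],"rot": [0,0,0]},
    {"jaw": 1,"offset": [-40,-33,1],"rot": [0,0,0]},
    {"jaw": 1,"offset": [-40,-33,1],"rot": [0,0,0]},
    {"jaw": 1,"offset": [-40,-33,1],"rot": [0,0,0]}
  ]
}}

```text
time_s: 1.95
eef_pos: [0.4074, 0.3429, 0.3165]
eef_rot: [0.0, 0.052, 0.999, 0.0]
wrist_force: [1.7, -0.5, -0.1]
opening: 0.999
grasp_force: 0.0
```

Emit:
{"api": "apply_moves", "payload": {
  "moves": [
    {"jaw": 1,"offset": [-40,-33,1],"rot": [0,0,0]},
    {"jaw": 1,"offset": [-40,-33,1],"rot": [0,0,0]},
    {"jaw": 1,"offset": [-40,-33,1],"rot": [0,0,0]},
    {"jaw": 1,"offset": [-30,-33,1],"rot": [0,0,0]},
    {"jaw": 1,"offset": [0,0,0],"rot": [0,0,0]}
  ]
}}

```text
time_s: 2.58
eef_pos: [0.5432, 0.1945, 0.3117]
eef_rot: [-0.0, 0.055, 0.999, -0.0]
wrist_force: [-0.1, 0.4, 0.4]
opening: 0.998
grasp_force: 0.0
```

```bash
python3 - <<'E'
from h import *
print(pose()[0],pose()[1].as_matrix().round(4),ctrl.get_obs()["q"].round(3))
im,d,p=grab("side"); cv2.imwrite("pics/s1.png",cv2.resize(im[150:330,130:330],None,fx=3,fy=3)[...,::-1])
W=world(d.astype(float),p); o=(W[...,2]>.1)&(d>0)
# lever front face & top from side
hsv=cv2.cvtColor(im,cv2.COLOR_RGB2HSV); m=(hsv[...,0]<16)&(hsv[...,0]>4)&(hsv[...,1]>170)&(hsv[...,2]>120)&(d>0)&(abs(W[...,0]-.587)<.03)&(abs(W[...,1]-.161)<.03)
print(m.sum(),np.percentile(W[m],[1,50,99],0).round(3))
plan(lin([.5875,.161,.280],tool(174.1,0),5)) 
E
```

```text
[0.54318379 0.19447018 0.31165514] [[-0.994   0.1092 -0.0007]
 [ 0.1092  0.994  -0.0007]
 [ 0.0006 -0.0008 -1.    ]] [ 0.139  0.115  1.451 -0.001  1.576 -1.323]
285 [[0.581 0.151 0.138]
 [0.586 0.174 0.183]
 [0.595 0.18  0.234]]
[-9.8 -6.  10.1] [ 0.   -0.01 -0.06]
[-9.8 -6.  10.1] [ 0.   -0.01 -0.06]
[-9.7 -6.  10.1] [ 0.   -0.01 -0.06]
[-9.7 -6.  10.1] [ 0.   -0.01 -0.06]
[-9.7 -6.  10.1] [ 0.   -0.01 -0.06]
```

View pics/s1.png

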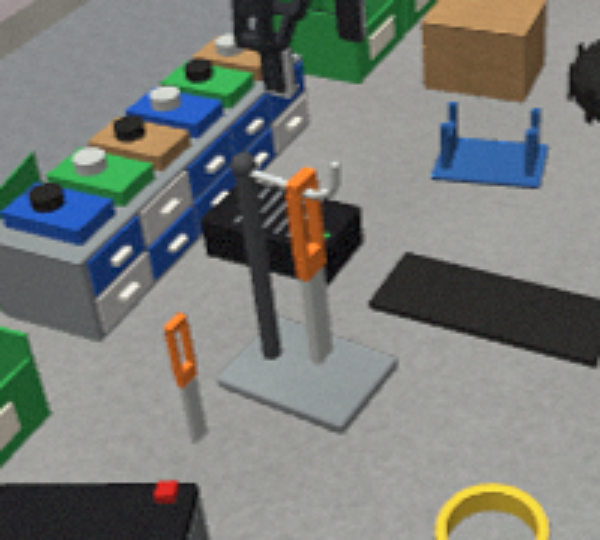

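The picture shows the lever at (308,230) in the crop, hanging clear on the hook. The gripper is above and to the right, with nothing touching. I'll go above the lever and then descend.

Emit:
{"api": "apply_moves", "payload": {
  "moves": [
    {"jaw": 1,"offset": [-16,-10,0],"rot": [0,0,0]},
    {"jaw": 1,"offset": [-16,-10,0],"rot": [0,0,-0.3]},
    {"jaw": 1,"offset": [-16,-10,0],"rot": [0,0,0]},
    {"jaw": 1,"offset": [0,0,20],"rot": [0,0,0]},
    {"jaw": 1,"offset": [0,0,20],"rot": [0,0,0]}
  ]
}}

```text
time_s: 3.25
eef_pos: [0.5874, 0.1617, 0.2718]
eef_rot: [0.0, 0.05, 0.999, -0.0]
wrist_force: [-0.5, 0.1, 0.1]
opening: 0.999
grasp_force: 0.0
```

```bash
python3 - <<'E'
from h import *
p,R=pose();print(p)
plan(lin([.5875,.161,.220],tool(174.1,0),5)) 
# mat, rest from side now that view is clear
im,d,pr=grab("side");W=world(d.astype(float),pr)
for t in("mat","rest"):
    for r in ctrl.outline_of("side",t)[:1]:
        P=W[r["region"]&(d>0)]; print(t,r["score"],len(P),np.percentile(P,[2,50,98],0).round(3).tolist())
        z=P[:,2]
        if t=="mat": print(cv2.minAreaRect((P[:,:2]*1000).astype(np.float32)))
        if t=="rest":
            Q=P[(z>.055)]; print("prongs",cv2.minAreaRect((Q[:,:2]*1000).astype(np.float32)),z.max())
            Q=P[(z>.003)&(z<.014)]; print("foot",cv2.minAreaRect((Q[:,:2]*1000).astype(np.float32)))
E
```

```text
[0.58741368 0.16171849 0.27177428]
[-0.  -0.1 14.1] [0.   0.   0.03]
[-0.  -0.1 14.1] [0.   0.   0.03]
[-0.  -0.1 14.1] [0.   0.   0.03]
[-0.  -0.1 14.1] [0.   0.   0.03]
[-0.  -0.1 14.1] [0.   0.   0.03]
mat 0.92 1692 [[0.358, -0.034, 0.001], [0.464, 0.016, 0.008], [0.586, 0.056, 0.011]]
((474.38165283203125, 3.8212432861328125), (109.25493621826172, 239.14276123046875), 88.9037857055664)
rest 0.76 640 [[0.508, -0.302, -0.001], [0.57, -0.227, 0.008], [0.625, -0.189, 0.064]]
prongs ((568.72509765625, -237.19012451171875), (108.4283218383789, 59.91059112548828), 10.806095123291016) 0.06676223441588647
foot ((569.2138061523438, -237.40399169921875), (126.40251159667969, 93.43576049804688), 8.630471229553223)
```

Emit:
{"api": "apply_moves", "payload": {
  "moves": [
    {"jaw": 1,"offset": [0,-0.3,20],"rot": [0,0,0]},
    {"jaw": 1,"offset": [0,0,20],"rot": [0,0,0]},
    {"jaw": 1,"offset": [0,0,20],"rot": [0,0,0]},
    {"jaw": 0.7,"offset": [0,0,11],"rot": [0,0,0]},
    {"jaw": 0.55,"offset": [0,0,0],"rot": [0,0,0]}
  ]
}}

```text
time_s: 4.03
eef_pos: [0.5858, 0.162, 0.2001]
eef_rot: [-0.001, 0.05, 0.999, -0.0]
wrist_force: [-0.6, 0.5, 1.0]
opening: 0.6
grasp_force: 0.0
```

Emit:
{"api": "apply_moves", "payload": {
  "moves": [
    {"jaw": 0.45,"offset": [0,0,0],"rot": [0,0,0]},
    {"jaw": 0.4,"offset": [0,0,0],"rot": [0,0,0]},
    {"jaw": 0.3,"offset": [0,0,0],"rot": [0,0,0]},
    {"jaw": 0.2,"offset": [0,0,0],"rot": [0,0,0]},
    {"jaw": 0.1,"offset": [0,0,0],"rot": [0,0,0]}
  ]
}}

```text
time_s: 4.65
eef_pos: [0.5864, 0.162, 0.2014]
eef_rot: [0.0, 0.05, 0.999, -0.0]
wrist_force: [-0.1, 0.7, 0.2]
opening: 0.101
grasp_force: 0.0
```

```bash
python3 - <<'E'
from h import *
o=ctrl.get_obs();print(o["eef_pos"],o["wrist_force"],o["opening"],o["grasp_force"])
im,d,p=grab("side"); cv2.imwrite("pics/s2.png",cv2.resize(im[120:290,180:300],None,fx=3.5,fy=3.5)[...,::-1])
E
```

```text
[0.58643492 0.16203419 0.20139343] [-0.12665569  0.73067188  0.21248352] 0.1007492708735976 0.0
```

View pics/s2.png

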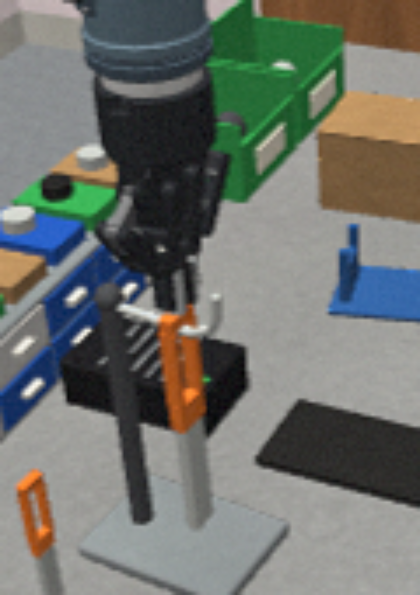

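The crop shows the fingers closed above or behind the handle, with tips at about (175,305), and the grip is empty. I'll measure where the fingers are relative to the lever before moving.

```bash
python3 - <<'E'
from h import *
for n in("side","top"):
    im,d,p=grab(n);W=world(d.astype(float),p)
    hsv=cv2.cvtColor(im,cv2.COLOR_RGB2HSV)
    org=(hsv[...,0]<16)&(hsv[...,0]>4)&(hsv[...,1]>150)&(d>0)&(abs(W[...,0]-.587)<.06)&(abs(W[...,1]-.161)<.06)&(W[...,2]>.1)
    print(n,"org",org.sum(),np.percentile(W[org],[1,50,99],0).round(3).tolist() if org.any() else "")
    near=(abs(W[...,0]-.587)<.03)&(abs(W[...,1]-.161)<.07)&(W[...,2]>.19)&(W[...,2]<.30)&(d>0)&(hsv[...,2]<110)&~org
    for z0 in np.arange(.19,.30,.01):
        m=near&(W[...,2]>=z0)&(W[...,2]<z0+.01)
        if m.sum()>2: print(n,round(z0,2),m.sum(),np.percentile(W[m],[5,50,95],0)[:,:2].round(3).tolist())
    if n=="side":
        K=p["K"];T=np.linalg.inv(p["cam_to_world"])
        for q in([.5864,.162,.2014],[.5864,.162,.234],[.5875,.161,.134]):
            c=T[:3,:3]@q+T[:3,3]; print(q,(K@c/c[2])[:2].round(1),c[2].round(3), "depth seen",d[int((K@c/c[2])[1]),int((K@c/c[2])[0])])
E
```

```text
side org 304 [[0.581, 0.15, 0.136], [0.585, 0.175, 0.18], [0.595, 0.18, 0.235]]
side 0.21 3 [[0.569, 0.164], [0.585, 0.168], [0.607, 0.169]]
side 0.24 32 [[0.576, 0.158], [0.58, 0.174], [0.592, 0.179]]
side 0.25 44 [[0.575, 0.156], [0.581, 0.173], [0.594, 0.181]]
side 0.26 41 [[0.575, 0.156], [0.581, 0.174], [0.592, 0.18]]
side 0.27 26 [[0.575, 0.152], [0.578, 0.162], [0.582, 0.181]]
side 0.28 83 [[0.571, 0.135], [0.577, 0.174], [0.598, 0.198]]
side 0.29 82 [[0.571, 0.125], [0.577, 0.177], [0.598, 0.206]]
[0.5864, 0.162, 0.2014] [232.2 218.7] 0.953 depth seen 0.96665734
[0.5864, 0.162, 0.234] [230.9 208. ] 0.935 depth seen 0.91684467
[0.5875, 0.161, 0.134] [234.5 239.5] 0.992 depth seen 0.9778374
top org 37 [[0.551, 0.149, 0.144], [0.584, 0.161, 0.162], [0.593, 0.191, 0.423]]
top 0.2 3 [[0.581, 0.147], [0.582, 0.148], [0.586, 0.173]]
top 0.21 3 [[0.582, 0.147], [0.582, 0.153], [0.585, 0.17]]
top 0.22 5 [[0.581, 0.147], [0.584, 0.159], [0.588, 0.173]]
top 0.24 7 [[0.576, 0.149], [0.578, 0.165], [0.582, 0.175]]
top 0.25 8 [[0.576, 0.143], [0.579, 0.147], [0.582, 0.163]]
top 0.26 3 [[0.575, 0.151], [0.576, 0.156], [0.578, 0.165]]
top 0.27 3 [[0.575, 0.152], [0.575, 0.152], [0.575, 0.155]]
top 0.28 7 [[0.574, 0.14], [0.577, 0.149], [0.58, 0.192]]
top 0.29 7 [[0.575, 0.142], [0.579, 0.196], [0.58, 0.201]]
```

Emit:
{"api": "apply_moves", "payload": {
  "moves": [
    {"jaw": 0.1,"offset": [0,0,-15],"rot": [0,0,0]},
    {"jaw": 0.1,"offset": [0,0,-15],"rot": [0,0,0]},
    {"jaw": 0,"offset": [0,0,-15],"rot": [0,0,0]},
    {"jaw": 0,"offset": [0,0,-15],"rot": [0,0,0]},
    {"jaw": 0,"offset": [0,0,0],"rot": [0,0,0]}
  ]
}}

```text
time_s: 5.42
eef_pos: [0.5874, 0.1622, 0.2635]
eef_rot: [0.002, 0.05, 0.999, 0.0]
wrist_force: [0.6, 0.1, -0.2]
opening: 0.002
grasp_force: 0.0
```

```bash
python3 - <<'E'
from h import *
o=ctrl.get_obs();print(o["eef_pos"],o["opening"],o["wrist_force"].round(2))
im,d,p=grab("side");W=world(d.astype(float),p);hsv=cv2.cvtColor(im,cv2.COLOR_RGB2HSV)
org=(hsv[...,0]<16)&(hsv[...,0]>4)&(hsv[...,1]>150)&(d>0)&(abs(W[...,0]-.587)<.06)&(abs(W[...,1]-.161)<.06)&(W[...,2]>.1)
print(np.percentile(W[org],[1,50,99],0).round(3).tolist())
for z0 in np.arange(.22,.36,.01):
    m=(abs(W[...,0]-.587)<.06)&(abs(W[...,1]-.161)<.07)&(d>0)&~org&(W[...,2]>=z0)&(W[...,2]<z0+.01)
    if m.sum()>2: print(round(z0,2),m.sum(),np.percentile(W[m],[5,50,95],0)[:,:2].round(3).tolist())
cv2.imwrite("pics/s3.png",cv2.resize(im[120:290,180:300],None,fx=3.5,fy=3.5)[...,::-1])
E
```

```text
[0.58737123 0.16216993 0.26346237] 0.0015738360299974595 [ 0.6   0.09 -0.24]
[[0.581, 0.149, 0.136], [0.585, 0.173, 0.184], [0.595, 0.18, 0.234]]
0.22 79 [[0.56, 0.157], [0.613, 0.164], [0.642, 0.171]]
0.23 43 [[0.553, 0.153], [0.638, 0.163], [0.646, 0.171]]
0.24 12 [[0.55, 0.166], [0.553, 0.169], [0.557, 0.172]]
0.25 13 [[0.549, 0.166], [0.551, 0.169], [0.556, 0.172]]
0.29 5 [[0.582, 0.166], [0.584, 0.168], [0.592, 0.168]]
0.3 31 [[0.576, 0.156], [0.579, 0.168], [0.595, 0.175]]
0.31 44 [[0.576, 0.158], [0.582, 0.171], [0.593, 0.176]]
0.32 45 [[0.576, 0.158], [0.581, 0.171], [0.593, 0.176]]
0.33 33 [[0.576, 0.155], [0.579, 0.171], [0.592, 0.177]]
0.34 72 [[0.572, 0.137], [0.577, 0.169], [0.598, 0.193]]
0.35 90 [[0.572, 0.131], [0.577, 0.171], [0.598, 0.2]]
```

View pics/s3.png

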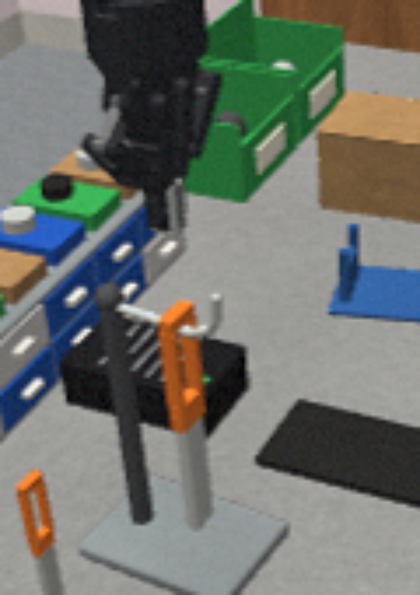

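The fingertips really sit about 34 mm above the reported TCP: lowest finger points at z≈0.297 against a reading of 0.2635. They therefore closed above the handle without touching it. I'll correct for that by opening and descending about 96 mm, with a check halfway.

Emit:
{"api": "apply_moves", "payload": {
  "moves": [
    {"jaw": 1,"offset": [0,0,0],"rot": [0,0,0]},
    {"jaw": 1,"offset": [0,0,0],"rot": [0,0,0]},
    {"jaw": 1,"offset": [0,0,0],"rot": [0,0,0]},
    {"jaw": 1,"offset": [0,0,20],"rot": [0,0,0]},
    {"jaw": 1,"offset": [0,0,20],"rot": [0,0,0]}
  ]
}}

```text
time_s: 6.1
eef_pos: [0.5864, 0.162, 0.2205]
eef_rot: [0.0, 0.05, 0.999, -0.0]
wrist_force: [-0.1, 0.3, -0.6]
opening: 1.001
grasp_force: 0.0
```

Emit:
{"api": "apply_moves", "payload": {
  "moves": [
    {"jaw": 1,"offset": [0,0,15],"rot": [0,0,0]},
    {"jaw": 1,"offset": [0,0,15],"rot": [0,0,0]},
    {"jaw": 1,"offset": [0,0,14],"rot": [0,0,0]},
    {"jaw": 0.7,"offset": [0,0,12],"rot": [0,0,0]},
    {"jaw": 0.55,"offset": [0,0,0],"rot": [0,0,0]}
  ]
}}

```text
time_s: 6.72
eef_pos: [0.5856, 0.162, 0.164]
eef_rot: [-0.001, 0.05, 0.999, -0.0]
wrist_force: [-0.0, 0.4, -0.9]
opening: 0.605
grasp_force: 0.0
```

Emit:
{"api": "apply_moves", "payload": {
  "moves": [
    {"jaw": 0.45,"offset": [0,0,0],"rot": [0,0,0]},
    {"jaw": 0.4,"offset": [0,0,0],"rot": [0,0,0]},
    {"jaw": 0.3,"offset": [0,0,0],"rot": [0,0,0]},
    {"jaw": 0.2,"offset": [0,0,0],"rot": [0,0,0]},
    {"jaw": 0.1,"offset": [0,0,0],"rot": [0,0,0]}
  ]
}}

```text
time_s: 7.35
eef_pos: [0.5871, 0.1621, 0.1663]
eef_rot: [0.001, 0.05, 0.999, 0.0]
wrist_force: [0.4, -0.3, 4.8]
opening: 0.342
grasp_force: 59.2
```

```bash
python3 - <<'E'
from h import *
o=ctrl.get_obs();print(o["eef_pos"],o["opening"],o["wrist_force"].round(2),o["grasp_force"])
im,d,p=grab("side");cv2.imwrite("pics/s4.png",cv2.resize(im[120:290,180:300],None,fx=3.5,fy=3.5)[...,::-1])
E
```

```text
[0.58706223 0.16213123 0.16625304] 0.34157296979489826 [ 0.43 -0.26  4.82] 59.18407469987869
```

View pics/s4.png

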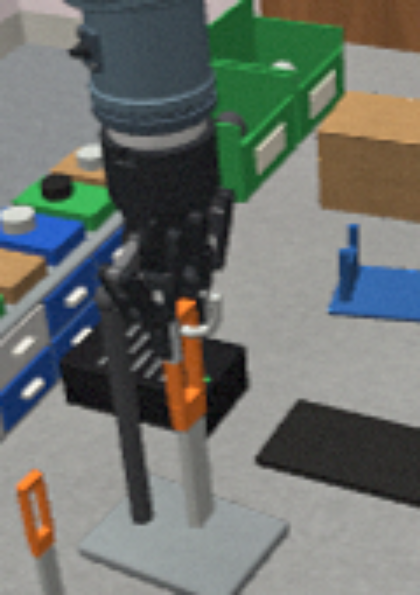

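The lever is held: opening 0.342 is about 29 mm, with 59 N on the pads, and the handle sits between the fingers at about (185,320). Now I'll lift straight up 46 mm and check.

Emit:
{"api": "apply_moves", "payload": {
  "moves": [
    {"jaw": 0.1,"offset": [0,0,-6],"rot": [0,0,0]},
    {"jaw": 0.1,"offset": [0,0,-10],"rot": [0,0,0]},
    {"jaw": 0.1,"offset": [0,0,-12],"rot": [0,0,0]},
    {"jaw": 0.1,"offset": [0,0,-12],"rot": [0,0,0]},
    {"jaw": 0.1,"offset": [0,0,-6],"rot": [0,0,0]}
  ]
}}

```text
time_s: 8.02
eef_pos: [0.587, 0.1621, 0.2128]
eef_rot: [0.001, 0.05, 0.999, 0.0]
wrist_force: [-0.4, 1.1, -0.9]
opening: 0.342
grasp_force: 59.2
```

```bash
python3 - <<'E'
from h import *
o=ctrl.get_obs();print(o["eef_pos"],o["opening"],o["wrist_force"].round(2),o["grasp_force"])
im,d,p=grab("side");W=world(d.astype(float),p);hsv=cv2.cvtColor(im,cv2.COLOR_RGB2HSV)
org=(hsv[...,0]<16)&(hsv[...,0]>4)&(hsv[...,1]>150)&(d>0)&(abs(W[...,0]-.587)<.06)&(abs(W[...,1]-.161)<.06)&(W[...,2]>.1)
print(np.percentile(W[org],[1,50,99],0).round(3).tolist())
plan(lin([.487,.171,o["eef_pos"][2]+ctrl.pinch_z],tool(174.1,0),5))
E
```

```text
[0.58695842 0.16209503 0.212767  ] 0.3417166065436315 [-0.44  1.13 -0.91] 59.16124373674393
[[0.577, 0.148, 0.183], [0.584, 0.162, 0.226], [0.595, 0.182, 0.294]]
[20.1 -0.2  0. ] [0.   0.03 0.04]
[20.1 -0.2  0.1] [0.   0.03 0.04]
[20.1 -0.3  0.1] [0.   0.03 0.04]
[20.1 -0.3  0.1] [0.   0.03 0.04]
[20.1 -0.3  0.1] [0.   0.03 0.04]
```

Lifted about 47 mm, inside the 36–56 mm window. Drawing away level.

Emit:
{"api": "apply_moves", "payload": {
  "moves": [
    {"jaw": 0.1,"offset": [10,0,0],"rot": [0,0,0]},
    {"jaw": 0.1,"offset": [20,0,0],"rot": [0,0,0]},
    {"jaw": 0.1,"offset": [25,0,0],"rot": [0,0,0]},
    {"jaw": 0.1,"offset": [25,0,0],"rot": [0,0,0]},
    {"jaw": 0.1,"offset": [20,0,0],"rot": [0,0,0]}
  ]
}}

```text
time_s: 8.7
eef_pos: [0.4848, 0.1722, 0.2105]
eef_rot: [-0.001, 0.05, 0.999, -0.0]
wrist_force: [-0.9, 0.7, -1.5]
opening: 0.339
grasp_force: 59.2
```

```bash
python3 - <<'E'
from h import *
o=ctrl.get_obs();print(o["eef_pos"],o["opening"],o["wrist_force"].round(2),o["grasp_force"])
im,d,p=grab("side");W=world(d.astype(float),p)
from h import *
P=W[ctrl.outline_of("side","lever")[0]["region"]&(d>0)]
print(np.percentile(P,[1,50,99],0).round(3).tolist())
r=ctrl.outline_of("side","hook"); 
for x in r[:2]: print("hook",np.percentile(W[x["region"]&(d>0)],[1,50,99],0).round(3).tolist())
# transit to above the mat, tilt 45 about tool y. Lever: true grasp = eef-.053*zt ; use tool origin GP
GP=.053
import h; ctrl.pinch_z
E
```

```text
[0.48483021 0.17217209 0.2105192 ] 0.33872444799885176 [-0.86  0.72 -1.46] 59.21946734189987
[[0.478, 0.059, 0.001], [0.482, 0.178, 0.183], [0.551, 0.189, 0.274]]
hook [[0.535, 0.033, -0.001], [0.619, 0.165, 0.014], [0.72, 0.216, 0.242]]
hook [[0.477, 0.046, -0.002], [0.482, 0.177, 0.185], [0.551, 0.189, 0.277]]
```

The lever is clear of the hook, which hasn't moved. Planning the move over the mat with a 45° tilt, blade toward the robot.

```bash
sed -i 's/ctrl.pinch_z\*R/L0*R/g; s/; pz=ctrl.pinch_z/; pz=L0/; s/^np.set_print/L0=.0535\nnp.set_print/' h.py; python3 - <<'E'
from h import *
M=tool(180,0); p,R=pose(); g0=p-L0*R.as_matrix()[:,2]; print(g0)
a=lin([.500,.011,.264],M,5)
b=[(np.array([.500,.011,.264])+(np.array([.5315,.009,.175])-[.500,.011,.264])*k/5,tool(180,9*k)) for k in range(1,6)]
plan(a+b)
E
```

```text
[0.48581618 0.17222012 0.26448517]
[ -6.  -31.8   0.1] [-0.   -0.01 -1.14]
[ -5.4 -31.9   0.1] [-0.   -0.01 -1.14]
[ -4.8 -32.    0.1] [-0.   -0.01 -1.14]
[ -4.1 -32.1   0.1] [-0.   -0.01 -1.14]
[ -3.5 -32.2   0.1] [-0.   -0.01 -1.14]
[ 2.1 -0.4 17.1] [ 0.  9. -0.]
[-0.6 -0.4 15.9] [ 0.  9. -0.]
[-3.1 -0.4 14.3] [ 0.  9. -0.]
[-5.3 -0.4 12.3] [-0.  9.  0.]
[-7.2 -0.4 10. ] [ 0.  9. -0.]
```

Emit:
{"api": "apply_moves", "payload": {
  "moves": [
    {"jaw": 0.1,"offset": [-6,-32,0],"rot": [0,0,-1.1]},
    {"jaw": 0.1,"offset": [-5.4,-32,0],"rot": [0,0,-1.2]},
    {"jaw": 0.1,"offset": [-4.8,-32,0],"rot": [0,0,-1.1]},
    {"jaw": 0.1,"offset": [-4.1,-32,0],"rot": [0,0,-1.2]},
    {"jaw": 0.1,"offset": [-3.5,-32,0],"rot": [0,0,-1.1]}
  ]
}}

```text
time_s: 9.48
eef_pos: [0.5016, 0.0094, 0.2111]
eef_rot: [0.0, 0.0, 1.0, -0.0]
wrist_force: [-0.4, -1.6, -2.0]
opening: 0.342
grasp_force: 59.6
```

Emit:
{"api": "apply_moves", "payload": {
  "moves": [
    {"jaw": 0.1,"offset": [2,0,17],"rot": [0,9,0]},
    {"jaw": 0.1,"offset": [-0.6,0,16],"rot": [0,9,0]},
    {"jaw": 0.1,"offset": [-3,0,14],"rot": [0,9,0]},
    {"jaw": 0.1,"offset": [-5,0,12],"rot": [0,9,0]},
    {"jaw": 0.1,"offset": [-7,0,10],"rot": [0,9,0]}
  ]
}}

```text
time_s: 10.1
eef_pos: [0.4957, 0.0104, 0.1381]
eef_rot: [-0.384, 0.0, 0.923, 0.0]
wrist_force: [0.2, 0.0, -1.4]
opening: 0.342
grasp_force: 59.9
```

```bash
python3 - <<'E'
from h import *
p,R=pose(); o=ctrl.get_obs(); zt=R.as_matrix()[:,2]; G=p-L0*zt; print("G",G.round(4),"zt",zt.round(3),"tip pred",(G+.186*zt).round(4),o["wrist_force"].round(1),o["opening"])
im,d,pr=grab("side");W=world(d.astype(float),pr)
r=ctrl.outline_of("side","lever")[0]; m=r["region"]&(d>0)&(W[...,2]>.005)
P=W[m]; P=P[(abs(P[:,1]-.01)<.04)]; s=P@zt; 
print("far 1%",P[s>np.percentile(s,96)].mean(0).round(4), "len",np.ptp(s).round(3),len(P),r["score"])
# line fit of side face pts in x-z plane
c=P.mean(0);u,_,vt=np.linalg.svd(P[:,[0,2]]-c[[0,2]]); print("dir",vt[0],"angle from vertical",np.degrees(np.arctan2(abs(vt[0][0]),abs(vt[0][1]))))
cv2.imwrite("pics/s5.png",cv2.resize(im[100:320,190:390],None,fx=2.7,fy=2.7)[...,::-1])
E
```

```text
G [0.5336 0.0104 0.1758] zt [-0.709  0.    -0.705] tip pred [0.4017 0.0104 0.0447] [ 0.2  0.  -1.4] 0.34184404693117015Traceback (most recent call last):
  File "<stdin>", line 6, in <module>
    return _quantile_unchecked(
        a, q, axis, out, overwrite_input, method, keepdims, weights)
    return _ureduce(a,
                    func=_quantile_ureduce_func,
    ...<5 lines>...
                    overwrite_input=overwrite_input,
                    method=method)
    r = func(a, **kwargs)
    result = _quantile(arr,
                       quantiles=q,
    ...<2 lines>...
                       out=out,
                       weights=wgt)
    slices_having_nans = np.isnan(arr[-1, ...])
                                  ~~~^^^^^^^^^
IndexError: index -1 is out of bounds for axis 0 with size 0
```

```bash
cat >> h.py <<'E'
def lev(box=((.3,.7),(-.03,.06),(.015,.3))):
    "orange+any lever points from side camera: tip, angle from vertical (heading plane xz)"
    im,d,pr=grab("side");W=world(d.astype(float),pr)
    best=None
    for r in ctrl.outline_of("side","lever"):
        m=r["region"]&(d>0)
        for k in range(3): m&=(W[...,k]>box[k][0])&(W[...,k]<box[k][1])
        if best is None or m.sum()>best.sum(): best=m
    return im,W,best
E
python3 - <<'E'
from h import *
p,R=pose(); zt=R.as_matrix()[:,2]
im,W,m=lev(); P=W[m]; print(len(P)); s=P@zt
print("far",P[s>np.percentile(s,95)].mean(0).round(4),"near",P[s<np.percentile(s,5)].mean(0).round(4))
P=P[abs(s-np.median(s))<.06];c=np.median(P,0);vt=np.linalg.svd(P-P.mean(0))[2];print("dir",vt[0].round(3))
cv2.imwrite("pics/s5.png",cv2.resize(im[100:320,190:390],None,fx=2.7,fy=2.7)[...,::-1])
E
```

```text
519
far [0.4002 0.0143 0.0447] near [0.533  0.005  0.1733]
dir [-0.737  0.032 -0.676]
```

View pics/s5.png

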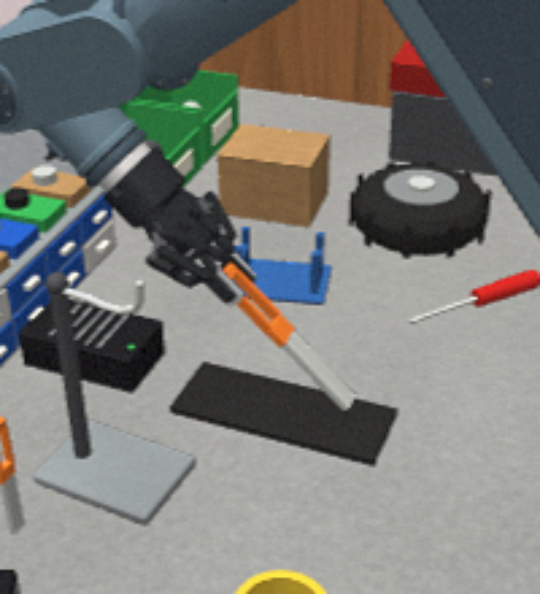

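The picture shows the lever held at 45°, blade tip at about (345,400) over the near half of the bare mat. The measured tip (0.400, 0.014, 0.045) matches the prediction, which confirms the offset. Lowering until contact.

Emit:
{"api": "apply_moves", "payload": {
  "moves": [
    {"jaw": 0.1,"offset": [-6,0,6],"rot": [0,0,0]},
    {"jaw": 0.1,"offset": [-6,0,6],"rot": [0,0,0]},
    {"jaw": 0.1,"offset": [-6,0,6],"rot": [0,0,0]},
    {"jaw": 0.1,"offset": [-3,0,3],"rot": [0,0,0]},
    {"jaw": 0.1,"offset": [-2,0,2],"rot": [0,0,0]}
  ]
}}

```text
time_s: 10.92
eef_pos: [0.4944, 0.0108, 0.1065]
eef_rot: [-0.383, 0.0, 0.924, 0.0]
wrist_force: [1.2, -0.5, 1.4]
opening: 0.338
grasp_force: 60.0
```

```bash
python3 - <<'E'
from h import *
p,R=pose(); o=ctrl.get_obs(); zt=R.as_matrix()[:,2]; G=p-L0*zt; tip=G+.186*zt; print("G",G.round(4),"tip pred",tip.round(4),o["wrist_force"].round(1))
# arc: tip pivot, phi 45->78, theta 45->-12 ; tip 4 mm low
t0=np.array([tip[0],G[1],.0105])
n=15; way=[]
for k in range(1,n+1):
    f=k/n; ph=np.radians(45+33*f); th=45-57*f
    way.append((t0+.186*np.array([np.sin(ph),0,np.cos(ph)]),tool(180,th)))
plan(way)
E
```

```text
G [0.5322 0.0108 0.1443] tip pred [0.4007 0.0109 0.0128] [ 1.2 -0.5  1.4]
[-12.3  -0.    1.6] [ 0.01 -3.79 -0.02]
[-10.6   0.    0.8] [ 0.  -3.8 -0. ]
[-10.5   0.    1.5] [ 0.  -3.8  0. ]
[-10.3   0.    2.2] [ 0.  -3.8  0. ]
[-10.    0.    2.9] [ 0.  -3.8  0. ]
[-9.7 -0.   3.6] [-0.  -3.8  0. ]
[-9.2  0.   4.2] [ 0.  -3.8 -0. ]
[-8.8  0.   4.8] [ 0.  -3.8 -0. ]
[-8.2  0.   5.3] [ 0.  -3.8  0. ]
[-7.6 -0.   5.7] [-0.  -3.8 -0. ]
[-7.   0.   6.1] [ 0.  -3.8  0. ]
[-6.3  0.   6.5] [-0.  -3.8  0. ]
[-5.6  0.   6.7] [-0.  -3.8 -0. ]
[-4.9 -0.   6.9] [ 0.  -3.8  0. ]
[-4.2  0.   7. ] [ 0.  -3.8  0. ]
```

Emit:
{"api": "apply_moves", "payload": {
  "moves": [
    {"jaw": 0.1,"offset": [-12,0,1.6],"rot": [0,-3.8,0]},
    {"jaw": 0.1,"offset": [-10.6,0,0.8],"rot": [0,-3.8,0]},
    {"jaw": 0.1,"offset": [-10.5,0,1.5],"rot": [0,-3.8,0]},
    {"jaw": 0.1,"offset": [-10.3,0,2.2],"rot": [0,-3.8,0]},
    {"jaw": 0.1,"offset": [-10,0,2.9],"rot": [0,-3.8,0]}
  ]
}}

```text
time_s: 11.55
eef_pos: [0.5321, 0.0106, 0.0678]
eef_rot: [-0.224, 0.0, 0.975, -0.0]
wrist_force: [1.8, 0.9, 5.1]
opening: 0.338
grasp_force: 61.2
```

```bash
cat >> h.py <<'E'
def levang(save=None):
    p,R=pose(); o=ctrl.get_obs(); zt=R.as_matrix()[:,2]; G=p-L0*zt
    im,W,m=lev(); P=W[m]; P=P[(P[:,0]<G[0]-.02)]
    x,z=P[:,0],P[:,2]
    # side-face edge points only
    c,(w,h),a=cv2.minAreaRect((P[:,[0,2]]*1000).astype(np.float32))
    vt=np.linalg.svd(P[:,[0,2]]-P[:,[0,2]].mean(0))[2][0]
    f=P[x<np.percentile(x,4)].mean(0)
    print("G",G.round(4),"theta",np.degrees(np.arctan2(-zt[0],-zt[2])).round(1),"n",len(P),"phi",np.degrees(np.arctan2(abs(vt[0]),abs(vt[1]))).round(1),"phi G-tip",np.degrees(np.arctan2(G[0]-f[0],G[2]-f[2])).round(1),"far",f.round(4),"F",o["wrist_force"].round(1),o["grasp_force"].round(0))
    if save: cv2.imwrite(save,cv2.resize(im[100:320,190:390],None,fx=2.7,fy=2.7)[...,::-1])
E
python3 -c "
from h import *
levang()"
```

```text
Traceback (most recent call last):
  File "h.py", line 45, in levang
    print("G",G.round(4),"theta",np.degrees(np.arctan2(-zt[0],-zt[2])).round(1),"n",len(P),"phi",np.degrees(np.arctan2(abs(vt[0]),abs(vt[1]))).round(1),"phi G-tip",np.degrees(np.arctan2(G[0]-f[0],G[2]-f[2])).round(1),"far",f.round(4),"F",o["wrist_force"].round(1),o["grasp_force"].round(0))
                                                                                                                                                                                                                                                                        ^^^^^^^^^^^^^^^^^^^^^^
AttributeError: 'float' object has no attribute 'round'
```

```bash
sed -i 's/,o\["grasp_force"\].round(0))/)/' h.py; python3 -c "
from h import *
levang()"
```

```text
G [0.5553 0.0107 0.1162] theta 25.8 n 423 phi 56.0 phi G-tip 57.2 far [0.4049 0.0123 0.0193] F [ 3.  -0.7  4.8]
```

The lever is swinging as planned (φ≈56°, tool 26°, about 6 N). Continuing along the arc.

Emit:
{"api": "apply_moves", "payload": {
  "moves": [
    {"jaw": 0.1,"offset": [-9.7,0,3.6],"rot": [0,-3.8,0]},
    {"jaw": 0.1,"offset": [-9.2,0,4.2],"rot": [0,-3.8,0]},
    {"jaw": 0.1,"offset": [-8.8,0,4.8],"rot": [0,-3.8,0]},
    {"jaw": 0.1,"offset": [-8.2,0,5.3],"rot": [0,-3.8,0]},
    {"jaw": 0.1,"offset": [-7.6,0,5.7],"rot": [0,-3.8,0]}
  ]
}}

```text
time_s: 12.38
eef_pos: [0.5671, 0.0105, 0.0311]
eef_rot: [-0.059, 0.0, 0.998, -0.0]
wrist_force: [2.7, -0.7, 4.4]
opening: 0.341
grasp_force: 61.8
```

```bash
python3 -c "
from h import *
levang()"
```

```text
G [0.5734 0.0105 0.0842] theta 6.8 n 434 phi 66.7 phi G-tip 68.5 far [0.4074 0.0141 0.0189] F [ 2.7 -0.7  4.4]
```

Emit:
{"api": "apply_moves", "payload": {
  "moves": [
    {"jaw": 0.1,"offset": [-7,0,6.1],"rot": [0,-3.8,0]},
    {"jaw": 0.1,"offset": [-6.3,0,6.5],"rot": [0,-3.8,0]},
    {"jaw": 0.1,"offset": [-5.6,0,6.7],"rot": [0,-3.8,0]},
    {"jaw": 0.1,"offset": [-4.9,0,6.9],"rot": [0,-3.8,0]},
    {"jaw": 0.1,"offset": [-4.2,0,7],"rot": [0,-3.8,0]}
  ]
}}

```text
time_s: 13.1
eef_pos: [0.5948, 0.0106, -0.0026]
eef_rot: [0.105, 0.0, 0.994, -0.0]
wrist_force: [3.1, -0.9, 4.0]
opening: 0.34
grasp_force: 61.2
```

```bash
python3 - <<'E'
from h import *
levang()
p,R=pose(); zt=R.as_matrix()[:,2]; G=p-L0*zt
print("eef",p)
# up 120 mm while levelling tilt
plan(lin(G+[0,0,.10],tool(180,0),5))
E
```

```text
h.py:43: RuntimeWarning: Mean of empty slice.
  vt=np.linalg.svd(P[:,[0,2]]-P[:,[0,2]].mean(0))[2][0]
  ret = um.true_divide(
Traceback (most recent call last):
  File "h.py", line 44, in levang
    f=P[x<np.percentile(x,4)].mean(0)
          ~~~~~~~~~~~~~^^^^^
IndexError: index -1 is out of bounds for axis 0 with size 0
```

```bash
python3 - <<'E'
from h import *
p,R=pose(); zt=R.as_matrix()[:,2]; G=p-L0*zt
print("G",G.round(4)); plan(lin(G+[0,0,.10],tool(180,0),5))
E
```

```text
G [0.5811 0.011  0.0483]
[ -1.9   0.  -19.6] [ 0.01  2.36 -0.  ]
[ -1.1   0.  -19.8] [ 0.01  2.36 -0.  ]
[ -0.3   0.  -19.9] [ 0.01  2.36 -0.  ]
[  0.6  -0.  -20. ] [ 0.01  2.36 -0.  ]
[  1.4  -0.  -20. ] [ 0.01  2.36 -0.  ]
```

Emit:
{"api": "apply_moves", "payload": {
  "moves": [
    {"jaw": 0.1,"offset": [-2,0,-20],"rot": [0,2.4,0]},
    {"jaw": 0.1,"offset": [-1,0,-20],"rot": [0,2.4,0]},
    {"jaw": 0.1,"offset": [0,0,-20],"rot": [0,2.4,0]},
    {"jaw": 0.1,"offset": [0.6,0,-20],"rot": [0,2.3,0]},
    {"jaw": 0.1,"offset": [1.4,0,-20],"rot": [0,2.3,0]}
  ]
}}

```text
time_s: 13.82
eef_pos: [0.5808, 0.0108, 0.0967]
eef_rot: [-0.001, 0.0, 1.0, 0.0]
wrist_force: [-0.1, 0.4, -1.1]
opening: 0.339
grasp_force: 60.8
```

```bash
python3 - <<'E'
from h import *
p,R=pose(); zt=R.as_matrix()[:,2]; G=p-L0*zt; print("G",G.round(4),zt.round(3),ctrl.get_obs()["opening"])
im,d,pr=grab("side");W=world(d.astype(float),pr)
m=(d>0)&(W[...,0]<G[0]-.02)&(W[...,0]>.34)&(abs(W[...,1]-.012)<.03)&(W[...,2]>.10)&(W[...,2]<.19)
P=W[m];print(len(P))
x=P[:,0]
for a in np.arange(.38,.58,.02):
    q=P[(x>=a)&(x<a+.02)]
    if len(q)>3: print(a.round(2),len(q),np.percentile(q[:,2],[5,50,95]).round(4),np.percentile(q[:,1],[5,95]).round(4))
print(x.min())
cv2.imwrite("pics/s6.png",cv2.resize(im[100:320,190:390],None,fx=2.7,fy=2.7)[...,::-1])
E
```

```text
G [0.5809 0.0108 0.1502] [-0.003  0.    -1.   ] 0.33905037524110215
477
0.38 22 [0.1457 0.1518 0.155 ] [0.0026 0.024 ]
0.4 57 [0.144  0.1531 0.1557] [0.0031 0.0234]
0.42 53 [0.1462 0.1537 0.1561] [0.0032 0.0238]
0.44 52 [0.146 0.155 0.157] [0.0015 0.0236]
0.46 55 [0.1472 0.1549 0.1574] [0.0022 0.0232]
0.48 55 [0.1471 0.1564 0.159 ] [0.0017 0.0259]
0.5 60 [0.1491 0.1566 0.1593] [-0.0021  0.0271]
0.52 60 [0.1476 0.1543 0.16  ] [-0.0027  0.0267]
0.54 61 [0.1478 0.1557 0.16  ] [-0.001   0.0261]
0.3935452068404185
```

View pics/s6.png

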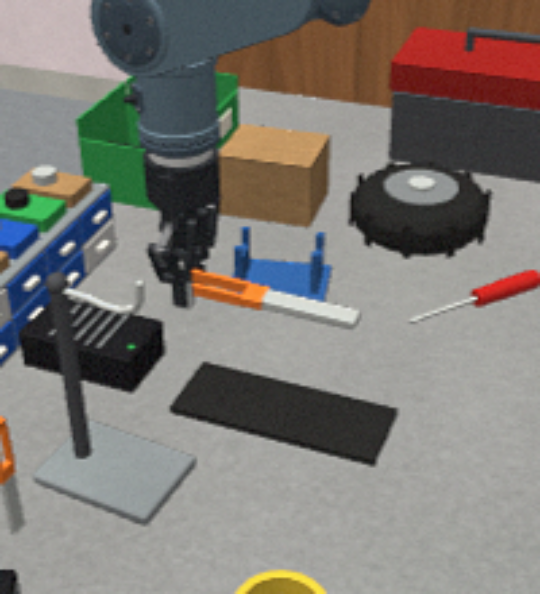

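The lever is now horizontal in the grip, blade at about (355,318) toward the robot. It is about 1.8° tip-down, and the tip measures 187 mm from the grip. Moving above the rest, aligning heading and levelling.

```bash
python3 - <<'E'
from h import *
plan(lin([.6564,-.2232,.150],tool(191.0,1.8),10))
E
```

```text
[ -7.2 -23.4   0.4] [ 0.01  0.19 -1.1 ]
[ -6.7 -23.5   0.3] [ 0.01  0.19 -1.1 ]
[ -6.3 -23.6   0.3] [ 0.01  0.19 -1.1 ]
[ -5.8 -23.8   0.3] [ 0.01  0.19 -1.1 ]
[ -5.3 -23.9   0.3] [ 0.01  0.19 -1.1 ]
[ -4.9 -24.    0.3] [ 0.01  0.19 -1.1 ]
[ -4.4 -24.1   0.3] [ 0.01  0.19 -1.1 ]
[ -4.  -24.1   0.3] [ 0.01  0.19 -1.1 ]
[ -3.5 -24.2   0.3] [ 0.01  0.19 -1.1 ]
[ -3.  -24.3   0.3] [ 0.01  0.19 -1.1 ]
```

Emit:
{"api": "apply_moves", "payload": {
  "moves": [
    {"jaw": 0.1,"offset": [-7,-23.5,0.3],"rot": [0,0.2,-1.1]},
    {"jaw": 0.1,"offset": [-6.7,-23.5,0.3],"rot": [0,0.2,-1.1]},
    {"jaw": 0.1,"offset": [-6.3,-23.6,0.3],"rot": [0,0.2,-1.1]},
    {"jaw": 0.1,"offset": [-5.8,-23.8,0.3],"rot": [0,0.2,-1.1]},
    {"jaw": 0.1,"offset": [-5.3,-23.9,0.3],"rot": [0,0.2,-1.1]}
  ]
}}

```text
time_s: 14.5
eef_pos: [0.6167, -0.1067, 0.0937]
eef_rot: [-0.009, -0.048, 0.999, 0.001]
wrist_force: [0.6, 0.1, -1.3]
opening: 0.342
grasp_force: 60.8
```

Emit:
{"api": "apply_moves", "payload": {
  "moves": [
    {"jaw": 0.1,"offset": [-5,-24,0.3],"rot": [0,0.2,-1.1]},
    {"jaw": 0.1,"offset": [-4.4,-24,0.3],"rot": [0,0.2,-1.1]},
    {"jaw": 0.1,"offset": [-4,-24,0.3],"rot": [0,0.2,-1.1]},
    {"jaw": 0.1,"offset": [-3.5,-24,0.3],"rot": [0,0.2,-1.1]},
    {"jaw": 0.1,"offset": [-3,-24,0.3],"rot": [0,0.2,-1.1]}
  ]
}}

```text
time_s: 15.12
eef_pos: [0.6524, -0.2229, 0.0914]
eef_rot: [-0.018, -0.096, 0.995, 0.001]
wrist_force: [-0.8, -0.1, -2.4]
opening: 0.34
grasp_force: 60.8
```

```bash
cat > rel.py <<'E'
from h import *
p,R=pose(); zt=R.as_matrix()[:,2]; G=p-L0*zt; print("G",G.round(4),zt.round(3),"xt",R.as_matrix()[:,0].round(3),ctrl.get_obs()["wrist_force"].round(1),ctrl.get_obs()["opening"])
for n in("side","top"):
    im,d,pr=grab(n);W=world(d.astype(float),pr)
    ok=(d>0)&(abs(W[...,0]-.56)<.14)&(abs(W[...,1]+.24)<.08)
    hsv=cv2.cvtColor(im,cv2.COLOR_RGB2HSV)
    blue=ok&(hsv[...,0]>95)&(hsv[...,0]<125)&(hsv[...,1]>120)
    u=np.array([np.cos(np.radians(11)),np.sin(np.radians(11))]);v=np.array([-u[1],u[0]]);c=np.array([.570,-.240])
    def fr(P): q=P[:,:2]-c; return np.c_[q@u,q@v,P[:,2]]*1000
    B=fr(W[blue&(W[...,2]>.05)&(W[...,2]<.07)]); 
    if len(B)>8: r=cv2.minAreaRect(B[:,:2].astype(np.float32)); print(n,"prongs",len(B),np.percentile(B,[2,98],0).round(1).tolist(),np.round(r[1],1),round(r[2],1))
    zc=G[2]+.005
    m=ok&~blue&(abs(W[...,2]-zc)<.012)&(W[...,0]<G[0]-.02)&((hsv[...,2]>100))
    Lp=fr(W[m]); Lp=Lp[Lp[:,0]<65]
    for a in(-110,-60,-20,20,50):
        q=Lp[(Lp[:,0]>=a)&(Lp[:,0]<a+30)]
        if len(q)>5: print(n,a,len(q),"v",np.percentile(q[:,1],[4,96]).round(1),"z",np.percentile(q[:,2],[5,50,95]).round(1))
    if len(Lp): print("  lever u min",np.percentile(Lp[:,0],1).round(1))
E
python3 rel.py
```

```text
G [ 0.6543 -0.2228  0.1449] [-0.035 -0.002 -0.999] xt [-0.981 -0.191  0.035] [-0.8 -0.1 -2.4] 0.3403980190649824
side prongs 51 [[-54.8, -27.9, 51.1], [53.5, 33.8, 67.1]] [109.6  63.7] 1.7
side -110 38 v [-7.9 14.3] z [145.2 152.4 156. ]
side -60 53 v [-6.7 14.9] z [145.1 153.3 156. ]
side -20 52 v [-7.4 17.9] z [146.2 153.2 156. ]
side 20 60 v [-12.5  17.4] z [144.2 152.  155.7]
side 50 31 v [-13.4  17.4] z [144.  148.8 155.3]
  lever u min -98.4
top -110 63 v [-15.1   7.3] z [150.2 155.2 159.8]
top -60 83 v [-16.    6.1] z [150.7 155.6 160.4]
  lever u min -100.8
```

Emit:
{"api": "apply_moves", "payload": {
  "moves": [
    {"jaw": 0.1,"offset": [-0.6,-0.8,15],"rot": [0,0,0]},
    {"jaw": 0.1,"offset": [-0.6,0,15],"rot": [0,0,0]},
    {"jaw": 0.1,"offset": [-0.5,0,15],"rot": [0,0,0]},
    {"jaw": 0.1,"offset": [-0.5,0,15],"rot": [0,0,0]},
    {"jaw": 0.1,"offset": [-0.4,0,8],"rot": [0,0,0]}
  ]
}}

```text
time_s: 15.85
eef_pos: [0.6531, -0.2225, 0.0232]
eef_rot: [-0.017, -0.096, 0.995, 0.0]
wrist_force: [-0.3, -0.6, -1.2]
opening: 0.346
grasp_force: 60.8
```

```bash
python3 rel.py; python3 - <<'E'
from h import *
a,_,_=grab("top");b,_,_=grab("side")
A=cv2.resize(a[150:240,310:400],(540,540),interpolation=cv2.INTER_CUBIC)[:, :400];B=cv2.resize(b[160:220,255:300],(400,540),interpolation=cv2.INTER_CUBIC)
cv2.imwrite("pics/s7.png",np.hstack([A,B])[...,::-1])
E
```

```text
G [ 0.6548 -0.2224  0.0766] [-0.033 -0.002 -0.999] xt [-0.981 -0.191  0.033] [-0.3 -0.6 -1.2] 0.3458948782206814
side prongs 35 [[-54.7, -20.4, 51.0], [54.6, 33.0, 67.1]] [109.5  55.6] 4.6
side -110 38 v [-7.1 15.2] z [75.5 83.1 86.6]
side -60 51 v [-6.6 14.6] z [75. 84. 87.]
side -20 56 v [-9.4 18. ] z [77.6 84.9 87.2]
side 20 62 v [-13.3  17. ] z [75.2 82.5 87. ]
side 50 30 v [-13.1  17.1] z [76.3 82.7 87.4]
  lever u min -99.4
top prongs 12 [[-54.3, -30.0, 57.5], [-45.8, -21.0, 69.2]] [9.  8.6] 89.3
top -110 61 v [-11.8  10. ] z [79.3 86.8 93.1]
top -60 58 v [-11.5   5.8] z [82.1 86.7 92.1]
  lever u min -100.3
```

View pics/s7.png

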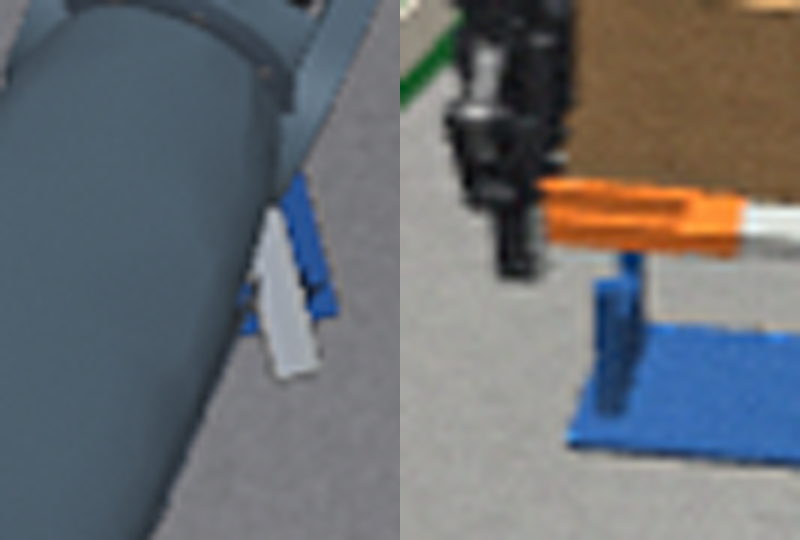

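The left crop (top view) shows the blade centred between the near prongs at about (290,320). The right crop (side view) shows the handle just above the far bracket. Both views put the lever within about 1 mm of the notch centre, so I'll lower it in.

Emit:
{"api": "apply_moves", "payload": {
  "moves": [
    {"jaw": 0.1,"offset": [-0.3,0,9],"rot": [0,0,0]},
    {"jaw": 0.1,"offset": [-0.3,0,9],"rot": [0,0,0]},
    {"jaw": 0.1,"offset": [-0.2,0,6],"rot": [0,0,0]},
    {"jaw": 0.1,"offset": [-0.1,0,3],"rot": [0,0,0]},
    {"jaw": 0.1,"offset": [0,0,1],"rot": [0,0,0]}
  ]
}}

```text
time_s: 16.68
eef_pos: [0.6537, -0.223, -0.0035]
eef_rot: [-0.016, -0.096, 0.995, -0.0]
wrist_force: [-0.4, -0.7, -1.1]
opening: 0.337
grasp_force: 60.8
```

```bash
python3 rel.py
```

```text
G [ 0.6554 -0.2228  0.05  ] [-0.031 -0.003 -0.999] xt [-0.981 -0.19   0.031] [-0.4 -0.7 -1.1] 0.3368770741374335
side prongs 39 [[-54.6, -25.4, 50.5], [53.8, 34.0, 67.4]] [ 61.9 108.4] 89.1
side -110 34 v [-7.5 13.2] z [49.5 57.2 60.1]
side -60 43 v [-17.1  21.3] z [50.7 57.8 62.1]
side -20 49 v [-7.5 18.3] z [52.  58.  61.4]
side 20 62 v [-21.8  18.2] z [49.8 57.3 63.3]
side 50 23 v [-17.6  16.7] z [49.2 55.3 60.7]
  lever u min -99.0
top prongs 21 [[-58.6, -30.8, 52.4], [-16.7, -13.5, 68.5]] [17.4 48.3] 89.6
top -110 52 v [-12.5   9.5] z [52.3 59.2 64. ]
top -60 48 v [-12.1   8. ] z [54.5 60.7 66.2]
  lever u min -99.6
```

Emit:
{"api": "apply_moves", "payload": {
  "moves": [
    {"jaw": 0.1,"offset": [0,0,1],"rot": [0,0,0]},
    {"jaw": 0.1,"offset": [0,0,1],"rot": [0,0,0]},
    {"jaw": 0.1,"offset": [0,0,0.5],"rot": [0,0,0]},
    {"jaw": 0.1,"offset": [0,0,0],"rot": [0,0,0]},
    {"jaw": 0.1,"offset": [0,0,0],"rot": [0,0,0]}
  ]
}}

```text
time_s: 17.4
eef_pos: [0.6538, -0.223, -0.0057]
eef_rot: [-0.016, -0.096, 0.995, -0.0]
wrist_force: [0.8, -0.2, -2.5]
opening: 0.344
grasp_force: 60.8
```

Emit:
{"api": "apply_moves", "payload": {
  "moves": [
    {"jaw": 0.1,"offset": [0,0,0.7],"rot": [0,0,0]},
    {"jaw": 0.1,"offset": [0,0,0.7],"rot": [0,0,0]},
    {"jaw": 0.1,"offset": [0,0,0],"rot": [0,0,0]},
    {"jaw": 0.1,"offset": [0,0,0],"rot": [0,0,0]},
    {"jaw": 0.1,"offset": [0,0,0],"rot": [0,0,0]}
  ]
}}

```text
time_s: 18.02
eef_pos: [0.6538, -0.2231, -0.0069]
eef_rot: [-0.016, -0.096, 0.995, -0.0]
wrist_force: [0.8, 0.5, 0.5]
opening: 0.335
grasp_force: 60.9
```

Emit:
{"api": "apply_moves", "payload": {
  "moves": [
    {"jaw": 0.1,"offset": [0,0,0.7],"rot": [0,0,0]},
    {"jaw": 0.1,"offset": [0,0,0.6],"rot": [0,0,0]},
    {"jaw": 0.1,"offset": [0,0,0],"rot": [0,0,0]},
    {"jaw": 0.1,"offset": [0,0,0],"rot": [0,0,0]},
    {"jaw": 0.1,"offset": [0,0,0],"rot": [0,0,0]}
  ]
}}

```text
time_s: 18.65
eef_pos: [0.6539, -0.2231, -0.0074]
eef_rot: [-0.016, -0.096, 0.995, -0.0]
wrist_force: [-1.4, 1.4, 6.0]
opening: 0.335
grasp_force: 61.7
```

```bash
python3 rel.py
```

```text
G [ 0.6555 -0.2229  0.0461] [-0.031 -0.004 -1.   ] xt [-0.981 -0.19   0.031] [-1.4  1.4  6. ] 0.3353352454005967
side prongs 38 [[-53.2, -28.5, 52.0], [53.6, 34.8, 68.3]] [ 65.6 108.5] 89.8
side -110 35 v [-7.2 14.6] z [47.3 54.6 58.2]
side -60 43 v [-20.5  16.9] z [49.2 56.1 59.1]
side -20 55 v [-11.8  17.1] z [46.3 55.4 58.5]
side 20 60 v [-17.3  16.8] z [45.1 52.8 57.8]
side 50 23 v [-13.5  15.1] z [46.6 54.3 57.5]
  lever u min -98.5
top prongs 19 [[-59.9, -30.4, 51.8], [-16.8, -13.2, 68.5]] [17.6 51.2] 87.7
top -110 49 v [-11.1   9.5] z [53.5 58.1 62.2]
top -60 47 v [-12.3   7.1] z [52.9 58.6 62.5]
  lever u min -99.9
```

The lever is seated: about 6 N contact and its top at about 0.058. Releasing.

Emit:
{"api": "apply_moves", "payload": {
  "moves": [
    {"jaw": 0.36,"offset": [0,0,-0.5],"rot": [0,0,0]},
    {"jaw": 0.45,"offset": [0,0,0],"rot": [0,0,0]},
    {"jaw": 0.6,"offset": [0,0,0],"rot": [0,0,0]},
    {"jaw": 0.75,"offset": [0,0,0],"rot": [0,0,0]},
    {"jaw": 0.75,"offset": [0,0,0],"rot": [0,0,0]}
  ]
}}

```text
time_s: 19.38
eef_pos: [0.6536, -0.2231, -0.008]
eef_rot: [-0.016, -0.096, 0.995, -0.0]
wrist_force: [-0.7, 0.6, -0.2]
opening: 0.748
grasp_force: 0.0
```

Emit:
{"api": "apply_moves", "payload": {
  "moves": [
    {"jaw": 0.75,"offset": [0,0,-15],"rot": [0,0,0]},
    {"jaw": 0.75,"offset": [0,0,-20],"rot": [0,0,0]},
    {"jaw": 0.75,"offset": [0,0,-30],"rot": [0,0,0]},
    {"jaw": 0.75,"offset": [0,0,-30],"rot": [0,0,0]},
    {"jaw": 0.75,"offset": [0,0,-30],"rot": [0,0,0]}
  ]
}}

```text
time_s: 20.0
eef_pos: [0.6583, -0.2229, 0.1204]
eef_rot: [-0.015, -0.096, 0.995, -0.001]
wrist_force: [-0.2, 0.7, 0.3]
opening: 0.75
grasp_force: 0.0
```

Emit:
{"api": "apply_moves", "payload": {
  "moves": [
    {"jaw": 0.75,"offset": [0,0,-20],"rot": [0,0,0]},
    {"jaw": 0.75,"offset": [0,30,-10],"rot": [0,0,0]},
    {"jaw": 0.75,"offset": [0,40,0],"rot": [0,0,0]},
    {"jaw": 0.75,"offset": [0,40,0],"rot": [0,0,0]},
    {"jaw": 0.75,"offset": [0,40,0],"rot": [0,0,0]}
  ]
}}

```text
time_s: 20.62
eef_pos: [0.6297, -0.0741, 0.1483]
eef_rot: [-0.015, -0.096, 0.995, -0.0]
wrist_force: [0.5, 1.0, -0.7]
opening: 0.749
grasp_force: 0.0
```

```bash
python3 - <<'E'
from h import *
o=ctrl.get_obs();print(o["eef_pos"],o["wrist_force"].round(1))
a,_,_=grab("top");b,d,p=grab("side");W=world(d.astype(float),p)
A=cv2.resize(a[150:240,310:400],(540,540),interpolation=cv2.INTER_CUBIC)[:, :400];B=cv2.resize(b[160:220,250:310],(400,400),interpolation=cv2.INTER_CUBIC)
B=cv2.copyMakeBorder(B,0,140,0,0,cv2.BORDER_CONSTANT)
cv2.imwrite("pics/s8.png",np.hstack([A,B])[...,::-1])
hsv=cv2.cvtColor(b,cv2.COLOR_RGB2HSV)
m=(d>0)&(W[...,2]>.035)&(W[...,2]<.08)&(abs(W[...,1]+.24)<.06)&(abs(W[...,0]-.57)<.13)&~((hsv[...,0]>95)&(hsv[...,0]<125)&(hsv[...,1]>120))
P=W[m];u=(P[:,:2]-[.57,-.24])@[.9816,.1908]*1000
print("u",np.percentile(u,[1,99]).round(1))
for k in range(-100,100,40):
    q=P[(u>k)&(u<k+40)]; print(k,len(q),np.percentile(q[:,2],[5,50,95]).round(4) if len(q) else "")
E
```

```text
[ 0.62968499 -0.07411702  0.14826707] [ 0.5  1.  -0.7]
u [-98.2  96.1]
-100 67 [0.047  0.0547 0.0578]
-60 60 [0.0484 0.0559 0.0617]
-20 72 [0.0467 0.0554 0.0582]
20 80 [0.0452 0.0539 0.0623]
60 76 [0.0457 0.0535 0.058 ]
```

View pics/s8.png

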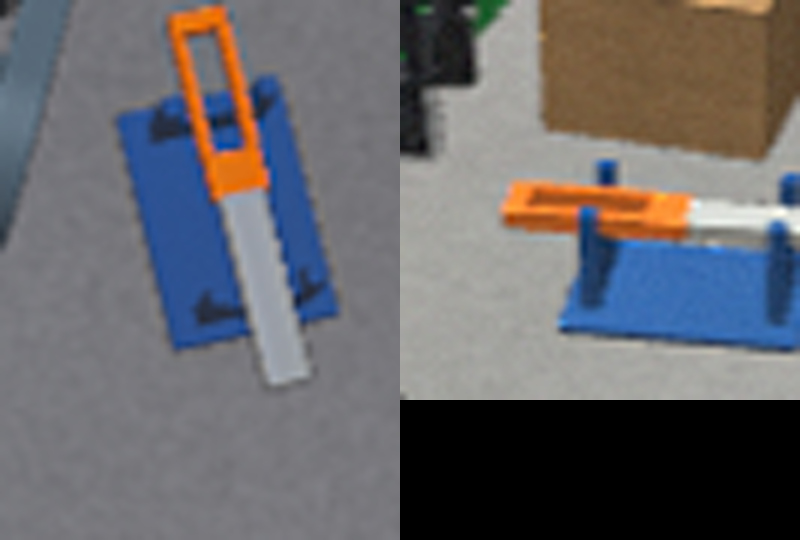

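The lever lies flat between all four prongs with its top at about 0.058 m, spanning -98 to +96 mm along the rest. The gripper is clear, so I'm handing in.

```bash
python3 -c "
from bench import ctrl
print(ctrl.hand_in())"
```

```text
the job is handed in; nothing more can be done
None
```

The tyre lever is off the hook, was swung over on the mat, and lies flat and centred (within about 1 mm) in both notches of the blue rest; I let go and handed the job in at about 21 s.

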